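# Inspection lamp over the upturned bowl

## Robot

A 6-joint arm with a two-finger parallel gripper is mounted at the origin on the work surface. World frame = base frame: x ahead of the robot, y to its left, z up, the work surface at z = 0. Lengths are in mm, angles in rad, forces in N, time in s.
With the tool pointing down it reaches from about 225 to 875 mm from the base axis. Payload 3.4 kg.
Tool frame: the origin (TCP) lies midway between the tips of the shut fingers; the grasp point (between the pads) lies 19 mm behind it; z points along the fingers, y is the line along which they close (so a half turn about z gives the same grasp; the last joint's range is limited). The gripper opens to 85 mm and grips with 20 to 120 N. Pads are 22 mm wide; open, the fingers measure 114 mm over their backs; the gripper's body (76 mm by 85 mm) begins 54 mm behind the grasp point. The pads swing forward as they close: fully open they stand 13 mm farther back than shut.
Start: joints at [-1.272, 0.276, 1.505, -0, 1.361, -0.121], TCP at [234.36, -525.108, 231.328] pointing down, gripper open.
Joint ranges: [-2.89, 2.89], [-0.75, 2.08], [0.22, 2.7], [-1.18, 4.32], [0.11, 2.71], [-2.7, 2.7]. Speed limits (rad/s): [2.57, 2.57, 3.14, 3.14, 3.14, 3.14].

## Interface

Orientations are given as a unit quaternion [x, y, z, w].
In Python, from cell import robot gives the robot as it stands. Calls block until the motion is done:
- robot.move_pose(position, orientation): joint-space move of the TCP to a pose.
- robot.move_straight(position, orientation=None, feed=150, stop_force=None): straight line of the TCP; orientation=None keeps the orientation; feed is the mean speed in mm/s. With stop_force (N) it stops when the force on the tool has changed by that much, and returns True; else False.
- robot.move_joints(angles): joint-space move.
- robot.move_gripper(opening, grip_force=None): finger opening in mm; grip_force is the grip in N (None keeps the last); returns when the fingers have stopped.
- robot.wait(seconds).
- robot.solve_ik(position, orientation): joint angles nearest the present ones, or None.
- robot.get_obs(): the state.
- robot.capture(name): name is "scene" or "top" or "wrist"; returns a dict with "color" (420x560x3 uint8, red, green, blue), "camera_matrix" (3x3 intrinsics, pixels), "k1" (the pictures are not rectified: a ray, as slopes to the right and down, at radius r is drawn at 1 + k1 r^2 times it, then the intrinsics apply), "rvec" (rotation vector, rad) and "tvec" (3), from world to camera coordinates, as OpenCV has them; the wrist camera has in their place "hand_eye" (4x4, takes a point from camera to tool coordinates, whose origin is the TCP and whose axes are the flange's). Camera axes: x right, y down, z forward; pixel columns grow to the right and rows downward; lengths in mm; the calibration is good to about 2 mm. A picture is of the moment at which its call begins: read the wrist's pose just before it. There is no depth.
A pose or a line that the arm cannot do raises robot.MotionError and nothing moves.
- robot.finish_job(): hands the job in; it is judged then, once.
The state is a dict: "time": time; "joint_pos": joint angles; "dq": joint speeds; "effort": joint torques, N m; "eef_pos": TCP position; "tool_rot": TCP orientation; "force": force on the tool from outside, world axes, zero at the start; "ft_torque": the same for the moment, N m; "width": finger opening in mm; "finger_force": force on a finger pad.
Only numpy, scipy, OpenCV 4.12 (cv2) and the standard library are available. Lean on these libraries where they do the work, as an engineer would, in place of code of your own. Each camera call takes 0.05 s, during which the arm holds its last target. There are 200 camera calls.

## Task

At the kiln's checking bench, two fired bowls are out: one stands mouth up, the other upside down with its foot showing. Swing the stiff-jointed inspection lamp round until its head is centred above the upside-down bowl, turn the head level so that it shines straight down on the foot, and let go so that the lamp stays there. Do not knock or shift either bowl or the other things on the bench.

Things in the scene. Friction and masses are not known exactly. Their poses are not given: they have to be found in the camera images.
- head (a joint): Tip of the lamp head about its level axis between the ends of the boom's 140 mm wide fork, rad, -0.5 to 0.6. 0: level, shining straight down. Positive: the side away from the post dips and the handle leans farther from the post. Friction 0.4 N m; stays where left. The boom's swivel round the post has friction of 0.9 N m (3 N at the head), stays too and swings well past both bowls.
- head_center (a point): Centre of the lamp head (grey round shade 112 mm across; white face 20 mm below this point, back 22 mm above), on its tip axis. A level boom carries it on a circle of 300 mm radius, always 215 mm above the bench, round a fixed upright post. Head axes: z out of its back (up when level), y along the tip axis (always level), x towards the post when level, so the post lies 300 mm away square to y.
- handle_grip (a point): Point to grip on the head's black handle: a flat bar on the middle of the head's back, 20 mm thick (along the head's y), 30 mm wide, sticking out 85 mm. The bar leans 0.36 rad from the head's z towards the head's -x (away from the post). It starts 18 mm above head_center along the head's z; this point is 57 mm along its centre line, 30 mm short of its end. Axes as head_center.
- bowl_inverted: The loose purple glazed bowl that stands UPSIDE DOWN, 176 mm across and 76 mm high, unglazed clay foot (90 mm across) on top. Origin: on the bench, under the bowl's centre. It stands within 20 mm of the circle (300 mm radius about the post) that the head's centre can reach, left or right of the lamp.
- bowl_upright: The same kind of loose bowl standing MOUTH UP, 176 mm across and 76 mm high, mouth 164 mm. Origin: on the bench, under the bowl's centre. On the other side of the lamp's post.
- kiln_prop: Bystander: standing waisted fireclay post, 60 mm across, 120 mm high. Origin: centre of its underside.
- glaze_jar: Bystander: standing closed jar, 76 mm across, 100 mm high. Origin: centre of its underside.
- fire_brick: Bystander: pale block lying on the bench, 110 x 60 mm, 50 mm high. Origin: centre of its underside.
Mind the look-alikes: they are no part of the job. What is shaped like the bowl_inverted but blue or green is not meant.

How it is judged:
By the outcome, as a careful person would: the job done as asked, in the order asked, and still so for the second after the job is handed in, with the robot touching nothing.
It also fails if it takes over 38 s, if anything falls off the work surface, if the arm or the gripper's body presses on something with over 40 N, if the wrist force passes 120 N, or if a joint passes its speed limit or range.

## Working session

There is one attempt and no reset: what is moved stays moved. The work goes in short steps, each a Python script; the robot and the scene stay as the last script left them, time stands still between calls to the robot, and variables do not carry over. Pictures are saved under pics/ and viewed, at most 11 in all, crops included, and the job is handed in when it is done.

```bash
mkdir -p pics; ls
cat > h.py <<'E'
import numpy as np, cv2, pickle
from scipy.spatial.transform import Rotation as R
def ray(c,px):
    K=np.array(c["camera_matrix"]);q=np.array(px,float)
    d=np.array([(q[0]-K[0,2])/K[0,0],(q[1]-K[1,2])/K[1,1]]);s=d.copy()
    for _ in range(30): s=d/(1+c["k1"]*(s@s))
    Rm=cv2.Rodrigues(np.array(c["rvec"],float))[0];t=np.array(c["tvec"],float).ravel()
    return -Rm.T@t, Rm.T@np.array([s[0],s[1],1])
def at_z(c,px,z):
    o,d=ray(c,px); return o+d*(z-o[2])/d[2]
def proj(c,P):
    Rm=cv2.Rodrigues(np.array(c["rvec"],float))[0];t=np.array(c["tvec"],float).ravel()
    p=np.atleast_2d(P)@Rm.T+t; s=p[:,:2]/p[:,2:]; s=s*(1+c["k1"]*(s**2).sum(1,keepdims=True))
    K=np.array(c["camera_matrix"]); return s*[K[0,0],K[1,1]]+[K[0,2],K[1,2]]
def tri(c1,p1,c2,p2):
    o1,d1=ray(c1,p1);o2,d2=ray(c2,p2)
    s=np.linalg.lstsq(np.c_[d1,-d2],o2-o1,rcond=None)[0]
    a=o1+s[0]*d1;b=o2+s[1]*d2; return (a+b)/2,np.linalg.norm(a-b)
E
python3 - <<'E'
from cell import robot
import pickle,cv2
C={n:robot.capture(n) for n in("scene","top")}
pickle.dump(C,open("c0.pkl","wb"))
for n in C: cv2.imwrite(f"pics/{n}0.png",cv2.resize(C[n]["color"][...,::-1],(800,600),interpolation=cv2.INTER_CUBIC))
E
```

```text
pics
```

View pics/scene0.png

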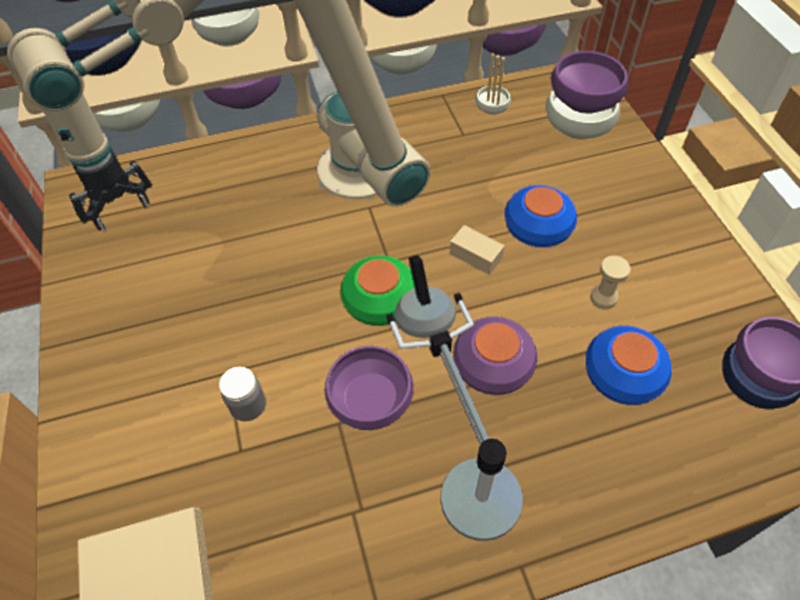

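View pics/top0.png

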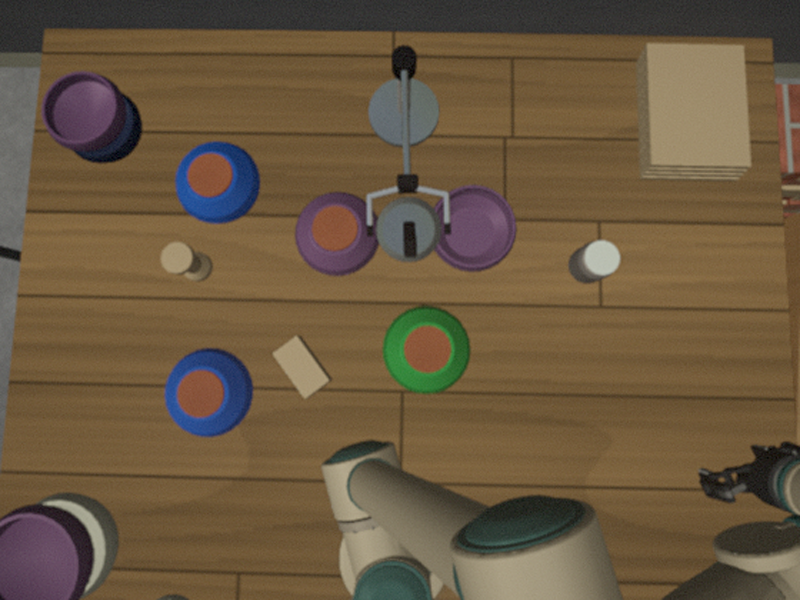

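The scene shows two purple bowls by the lamp. The one at scene (496,354) / top (336,232) shows its clay foot, so it is the upside-down target. The one at scene (369,387) / top (474,228) is mouth up. The blue bowls at scene (628,363) and (541,214) and the green one at (378,288) are look-alikes. I'll confirm with an enlarged crop.

Run:
```python
import pickle,cv2,numpy as np
C=pickle.load(open("c0.pkl","rb"))
# crops in native pixels, x4
t=C["top"]["color"][20:200,190:380,::-1]; s=C["scene"]["color"][170:385,215:395,::-1]
a=cv2.resize(t,None,fx=3,fy=3,interpolation=cv2.INTER_CUBIC); b=cv2.resize(s,None,fx=2.7,fy=2.7,interpolation=cv2.INTER_CUBIC)
cv2.imwrite("pics/t1.png",cv2.resize(t,None,fx=3.3,fy=3.3,interpolation=cv2.INTER_CUBIC)); cv2.imwrite("pics/s1.png",b)
```

```text
(no output)
```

View pics/t1.png

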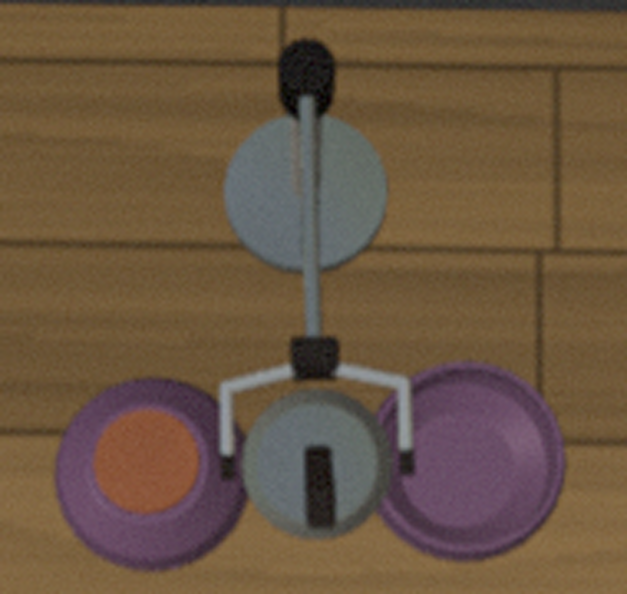

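View pics/s1.png

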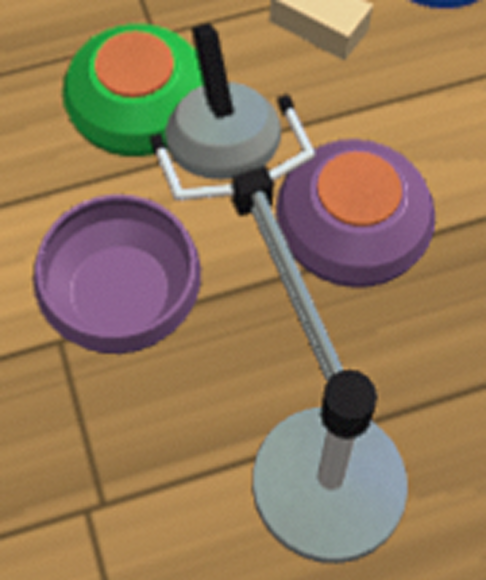

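Run:
```python
from h import *
from scipy.optimize import least_squares
C=pickle.load(open("c0.pkl","rb"));T,S=C["top"],C["scene"]
t=lambda x,y:(190+x/3.3,20+y/3.3); s=lambda x,y:(215+x/2.7,170+y/2.7)
print("foot top",at_z(T,t(147,461),76),"scene",at_z(S,s(360,188),76))
print("upright",at_z(T,t(470,461),76),at_z(S,s(117,263),76))
print("base",at_z(T,t(306,192),8),at_z(S,s(330,484),8))
print("forks",tri(T,t(227,466),S,s(157,143)),tri(T,t(406,462),S,s(286,103)))
print("green",at_z(T,np.array([427,349])*.7,76),"brick",at_z(T,np.array([300,366])*.7,50))
for n,p in dict(prop=(178,257),jar=(602,258)).items(): print(n,at_z(T,np.array(p)*.7,110))
def model(p):
    px,py,a,th=p
    hx=np.array([np.cos(a),np.sin(a),0]);z=np.array([0,0,1.]);y=np.cross(z,hx)
    c=np.array([px,py,215])-300*hx
    # tip th>0: away side dips, z leans away from post (-x)
    Z=np.cos(th)*z-np.sin(th)*hx
    X=np.cos(th)*hx+np.sin(th)*z
    d=np.cos(.36)*Z-np.sin(.36)*X
    b=c+18*Z
    return [c+70*y,c-70*y,b+87*d,b+2*d,[px,py,8]]
obsT=[t(227,466),t(406,462),t(320,520),t(318,450),t(306,192)]
obsS=[s(157,143),s(286,103),s(205,34),s(222,110),s(330,484)]
f=lambda p:np.r_[(proj(T,np.array(model(p)))-obsT).ravel(),(proj(S,np.array(model(p)))-obsS).ravel()]
for a0 in(0,):
  r=least_squares(f,[800,0,a0,0.],x_scale=[100,100,1,1],loss="soft_l1");print(r.x,r.cost);print(f(r.x).reshape(2,-1,2).round(1));print(model(r.x))
```

```text
foot top [634.04935535 128.66790847  76.        ] scene [638.06455699 131.31671005  76.        ]
upright [ 639.20458708 -143.56942832   76.        ] [ 645.64293496 -138.11768353   76.        ]
base [ 9.03895773e+02 -3.34170731e-01  8.00000000e+00] [904.95375477   1.6396699    8.        ]
forks (array([597.0163804 , -11.08101437, 197.16534265]), np.float64(129.12941742615277)) (array([615.49007534, -18.70504083, 275.85689607]), np.float64(121.79699290012395))
green [403.54082658 -54.09510287  76.        ] brick [365.62588151 190.82001743  50.        ]
prop [565.50699976 419.91905239 110.        ]
jar [ 579.20134984 -377.16225672  110.        ]
[9.04900591e+02 4.27841833e-01 4.37247128e-02 2.83334721e-01] 134.1294492406811
[[[ -2.1  -0.7]
  [  1.3  -0.9]
  [ -0.5  -1. ]
  [ -0.7   4.3]
  [ -0.2  -0.3]]

 [[ 49.  -14.2]
  [-49.   16.1]
  [ -1.3  -2.9]
  [ -0.7  -0.2]
  [ -0.4   0.1]]]
[array([602.12756794,  57.24770325, 215.        ]), array([608.24707737, -82.61848854, 215.        ]), array([548.02153254, -15.18654454, 301.89099799]), array([598.96148384, -12.95778928, 233.88251314]), [np.float64(904.900590764108), np.float64(0.4278418330813079), 8]]
```

```bash
cat > m.py <<'E'
from h import *
def model(p,full=False):
    px,py,a,th=p
    hx=np.array([np.cos(a),np.sin(a),0]);z=np.array([0,0,1.]);y=np.cross(z,hx)
    c=np.array([px,py,215])-300*hx
    Z=np.cos(th)*z-np.sin(th)*hx; X=np.cos(th)*hx+np.sin(th)*z
    d=np.cos(.36)*Z-np.sin(.36)*X; b=c+18*Z
    if full: return c,y,d,b+57*d
    return np.array([c+70*y,c-70*y,b+87*d,b+2*d,[px,py,8]])
E
python3 - <<'E'
from m import *
from scipy.optimize import least_squares
C=pickle.load(open("c0.pkl","rb"));T,S=C["top"],C["scene"]
t=lambda x,y:(190+x/3.3,20+y/3.3); s=lambda x,y:(215+x/2.7,170+y/2.7)
obsT=[t(227,466),t(406,462),t(320,520),t(318,450),t(306,192)]
obsS=[s(286,103),s(157,143),s(205,34),s(222,110),s(330,484)]
f=lambda p:np.r_[(proj(T,model(p))-obsT).ravel(),(proj(S,model(p))-obsS).ravel()]
r=least_squares(f,[800,0,0,0.],x_scale=[100,100,1,1],loss="soft_l1");print(r.x,r.cost);print(f(r.x).reshape(2,-1,2).round(1));print(model(r.x,1))
a=np.arctan2(r.x[1]-130,r.x[0]-636);print("target a",a,model([*r.x[:2],a,r.x[3]],1),model([*r.x[:2],a,0],1))
from cell import robot;o=robot.get_obs();print(o["tool_rot"],R.from_quat(o["tool_rot"]).as_matrix().round(2))
E
```

```text
[9.04229634e+02 8.34332457e-01 4.48386130e-02 2.75294432e-01] 11.604907484920247
[[[-2.1 -0.4]
  [ 1.3 -0.7]
  [-0.5 -1. ]
  [-0.8  4.5]
  [-0.4 -0.1]]

 [[ 1.2  0.4]
  [-1.3  1.1]
  [-1.3 -3. ]
  [-0.7 -0.4]
  [-0.4 -0.2]]]
(array([604.53115876, -12.61274449, 215.        ]), array([-0.04482359,  0.99899492,  0.        ]), array([-0.5928181 , -0.02659897,  0.80489701]), array([565.85249975, -14.34820512, 278.20134331]))
target a -0.4487780196123677 (array([633.93624931, 130.99379674, 215.        ]), array([ 0.43386488,  0.90097795, -0.        ]), array([-0.5346534 ,  0.25746172,  0.80489701]), array([599.05256948, 147.79199209, 278.20134331])) (array([633.93624931, 130.99379674, 215.        ]), array([ 0.43386488,  0.90097795, -0.        ]), array([-0.31739132,  0.15283942,  0.93589682]), array([615.84494429, 139.70564358, 286.34611895]))
[ 9.78048869e-01  2.08373922e-01 -8.35305522e-05 -8.43651343e-04] [[ 0.91  0.41 -0.  ]
 [ 0.41 -0.91  0.  ]
 [ 0.   -0.   -1.  ]]
```

```bash
cat >> m.py <<'E'
def tool(p,sgn=1,back=0):
    "TCP pose gripping the handle, backed off along handle axis"
    c,y,d,g=model(p,True); z=-d; Y=sgn*y
    q=R.from_matrix(np.c_[np.cross(Y,z),Y,z]).as_quat()
    return (g+19*z-back*z),q
P=[904.23,.83]
E
python3 - <<'E'
from m import *
from cell import robot
for s in(1,-1):
  for p,b in[((.0448,.275),100),((.0448,.275),0),((-.2,.275),0),((-.449,.275),0),((-.449,0),0),((-.449,0),100)]:
    x,q=tool([*P,*p],s,b);j=robot.solve_ik(x,q);print(s,p,b,x.round(),None if j is None else np.round(j,2))
E
```

```text
1 (0.0448, 0.275) 100 [518. -16. 343.] [-0.32 -0.18  1.89  0.28  0.85 -2.06]
1 (0.0448, 0.275) 0 [577. -14. 263.] [-0.26 -0.02  1.97  0.32  0.61 -2.08]
1 (-0.2, 0.275) 0 [583.  66. 263.] [ 0.1   0.02  1.93 -0.32  0.61 -1.06]
1 (-0.449, 0.275) 0 [609. 143. 263.] [ 0.37  0.16  1.77 -0.61  0.85 -0.42]
1 (-0.449, 0) 0 [622. 137. 269.] [ 0.24  0.22  1.55 -0.25  1.1  -0.8 ]
1 (-0.449, 0) 100 [590. 152. 362.] [ 0.28  0.15  1.42 -0.24  1.31 -0.81]
-1 (0.0448, 0.275) 100 [518. -16. 343.] [-0.32 -0.18  1.89  0.28  0.85  1.08]
-1 (0.0448, 0.275) 0 [577. -14. 263.] [-0.26 -0.02  1.97  0.32  0.61  1.06]
-1 (-0.2, 0.275) 0 [583.  66. 263.] [ 0.1   0.02  1.93 -0.32  0.61  2.08]
-1 (-0.449, 0.275) 0 [609. 143. 263.] None
-1 (-0.449, 0) 0 [622. 137. 269.] [ 0.24  0.22  1.55 -0.25  1.1   2.34]
-1 (-0.449, 0) 100 [590. 152. 362.] [ 0.28  0.15  1.42 -0.24  1.31  2.33]
```

Run:
```python
from m import *
from cell import robot
o=robot.get_obs();e=np.array(o["eef_pos"])
robot.move_straight(e+[0,0,130],feed=250)
p=[*P,.0448,.275]
robot.move_pose(*tool(p,1,110)); robot.move_gripper(60)
o=robot.get_obs();c=robot.capture("wrist");S=robot.capture("scene")
He=np.array(c["hand_eye"]);M=np.eye(4);M[:3,:3]=R.from_quat(o["tool_rot"]).as_matrix();M[:3,3]=o["eef_pos"]
W=np.linalg.inv(M@He);c["rvec"]=cv2.Rodrigues(W[:3,:3])[0];c["tvec"]=W[:3,3]
pickle.dump({"w":c,"s":S},open("c1.pkl","wb"))
print(o["time"],o["width"],proj(c,model(p))*10/7)
im=np.hstack([cv2.resize(c["color"],(800,600))])
cv2.imwrite("pics/w1.png",im[...,::-1])
```

```text
3.2 60.242435017522055 [[502.66479752 261.03666574]
 [301.30906256 261.19555696]
 [401.6761027  321.33897163]
 [401.93678365 276.70878969]
 [402.38417401 288.42024564]]
```

View pics/w1.png

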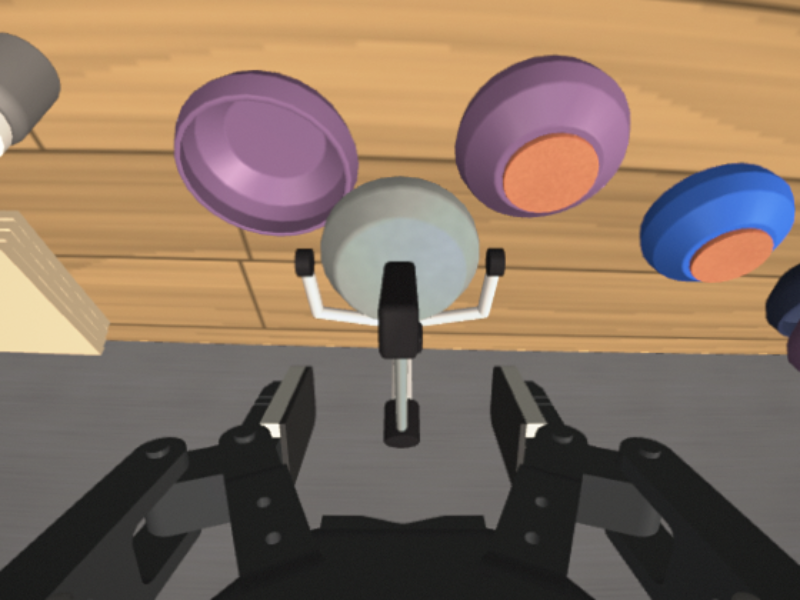

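The wrist view shows the handle's end face at about (400,338), its base at (400,265), and the fork ends at (305,262) and (495,262). The head centre agrees with my fit, but the tip angle needs refining. The purple bowl with the clay foot at (550,175) is the target.

Run:
```python
from m import *
C=pickle.load(open("c1.pkl","rb"));w=C["w"];T=pickle.load(open("c0.pkl","rb"))["top"]
for th in(.275,.2,.15,.1,.05,0):
  c,y,d,g=model([*P,.0448,th],1)
  X=np.cross(y,d); e=g+30*d
  print(th,(proj(w,np.array([e-15*X,e+15*X,g-57*d-15*X,g-57*d+15*X]))*10/7).round(0)[:,1], proj(T,np.array([e-15*X,e+15*X,g-57*d-15*X])).round(1)[:,1]*3.3-66)
print((at_z(w,np.array([551,172])*.7,76)))
```

```text
0.275 [291. 350. 254. 298.] [536.58 496.32 482.46]
0.2 [307. 363. 256. 299.] [526.68 484.44 481.14]
0.15 [318. 371. 257. 299.] [519.42 476.19 480.48]
0.1 [328. 378. 259. 300.] [512.16 468.27 479.49]
0.05 [337. 384. 260. 300.] [504.9  460.02 478.5 ]
0 [346. 390. 262. 300.] [497.31 452.1  477.51]
[630.35611076 128.8411441   76.        ]
```

Run:
```python
from m import *
from scipy.optimize import minimize
C=pickle.load(open("c1.pkl","rb"));C0=pickle.load(open("c0.pkl","rb"))
views=[(C["w"],np.array([360,235,440,359])*.7),(C0["top"],[275,150,295,185]),(C0["scene"],[282,175,304,214])]
def corners(th,sw):
  c,y,d,g=model([*P,sw,th],1);X=np.cross(y,d);b=g-57*d
  return np.array([b+l*d+i*15*X+j*10*y for l in(2,87) for i in(-1,1) for j in(-1,1)])
for k,(v,(x0,y0,x1,y1)) in enumerate(views):
  x0,y0,x1,y1=map(int,(x0,y0,x1,y1))
  m=(v["color"][y0:y1,x0:x1].max(2)<75).astype(np.uint8)
  m8=cv2.resize(m,None,fx=8,fy=8,interpolation=cv2.INTER_LINEAR)
  best=[]
  for th in np.arange(0,.4,.02):
    for du in range(-3,4):
     for dv in range(-3,4):
      q=((proj(v,corners(th,.0448))+[du*.5+.5,dv*.5+.5]-[x0,y0])*8).astype(np.int32)
      h=np.zeros_like(m8);cv2.fillConvexPoly(h,cv2.convexHull(q),1)
      best.append(((h&m8).sum()/(h|m8).sum(),th,du*.5,dv*.5))
  best.sort(reverse=True);print(k,m.sum(),[tuple(np.round(b,2)) for b in best[:4]])
```

```text
0 1794 [(np.float64(0.93), np.float64(0.12), np.float64(-1.5), np.float64(1.5)), (np.float64(0.93), np.float64(0.12), np.float64(-1.5), np.float64(1.0)), (np.float64(0.92), np.float64(0.14), np.float64(-1.5), np.float64(1.5)), (np.float64(0.92), np.float64(0.08), np.float64(-1.5), np.float64(0.5))]
1 232 [(np.float64(0.91), np.float64(0.22), np.float64(0.5), np.float64(0.0)), (np.float64(0.91), np.float64(0.2), np.float64(0.5), np.float64(0.5)), (np.float64(0.9), np.float64(0.2), np.float64(0.5), np.float64(1.0)), (np.float64(0.9), np.float64(0.18), np.float64(0.5), np.float64(1.5))]
2 288 [(np.float64(0.79), np.float64(0.36), np.float64(0.5), np.float64(1.5)), (np.float64(0.79), np.float64(0.36), np.float64(1.0), np.float64(1.0)), (np.float64(0.79), np.float64(0.26), np.float64(0.0), np.float64(0.5)), (np.float64(0.79), np.float64(0.26), np.float64(0.5), np.float64(0.5))]
```

Run:
```python
from m import *
C=pickle.load(open("c1.pkl","rb"));C0=pickle.load(open("c0.pkl","rb"))
a=C["w"]["color"][115:265,200:360];b=C["s"]["color"][165:260,250:350]
f=lambda i,k:np.clip(cv2.resize(i,None,fx=k,fy=k,interpolation=cv2.INTER_CUBIC).astype(float)**.6*255**.4,0,255).astype(np.uint8)
a=f(a,2.5);b=f(C0["scene"]["color"][165:260,255:345],4)
H=max(a.shape[0],b.shape[0]);pad=lambda i:np.vstack([i,np.zeros((H-i.shape[0],i.shape[1],3),np.uint8)])
print(a.shape,b.shape);cv2.imwrite("pics/z1.png",np.hstack([pad(a),pad(b)])[...,::-1])
```

```text
(375, 400, 3) (380, 360, 3)
```

View pics/z1.png

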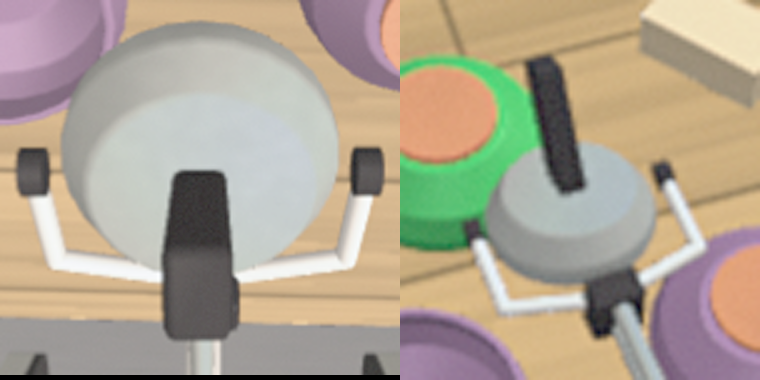

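Run:
```python
from m import *
from cell import robot
th=.207; a0=.0448
robot.move_pose(*tool([*P,a0,th],1,100))
print(robot.move_straight(*tool([*P,a0,th],1,0),feed=120,stop_force=15))
robot.move_gripper(0,70)
o=robot.get_obs();print(o["time"],o["width"],o["finger_force"],np.round(o["force"],1),np.round(o["ft_torque"],2),np.round(o["eef_pos"],1))
for a in np.linspace(a0,-.447,9)[1:]:
    robot.move_straight(*tool([*P,a,th],1,0),feed=70)
    o=robot.get_obs();print(round(o["time"],2),np.round(o["force"],1),np.round(o["ft_torque"],2),round(o["width"],1))
S={n:robot.capture(n) for n in("scene","top")};pickle.dump(S,open("c2.pkl","wb"))
f=lambda i:cv2.resize(i,None,fx=2.4,fy=2.4,interpolation=cv2.INTER_CUBIC)
b=f(S["scene"]["color"][160:385,215:380]);t=f(S["top"]["color"][20:245,190:355])
cv2.imwrite("pics/g2.png",np.hstack([b,t])[...,::-1])
```

```text
False
4.975 19.56414290744855 68.11838507652283 [-4.3 -1.7  5.7] [-0.21  0.45 -0.37] [580.5 -14.  265.6]
5.41 [-4.6  0.3  6.2] [-0.26  0.42 -0.57] 19.2
5.84 [-4.9  1.4  6.8] [-0.23  0.36 -0.65] 19.2
6.28 [-2.9  1.9  5.6] [-0.19  0.24 -0.6 ] 19.1
6.71 [-3.6  1.4  5.6] [-0.2   0.24 -0.63] 19.5
7.14 [-2.   1.7  6.2] [-0.21  0.17 -0.63] 19.2
7.58 [-1.1  0.8  5.4] [-0.31  0.09 -0.63] 19.1
8.01 [-1.5  1.2  5.2] [-0.29 -0.01 -0.61] 19.2
8.44 [0.7 1.  4.9] [-0.26 -0.03 -0.6 ] 19.4
```

View pics/g2.png

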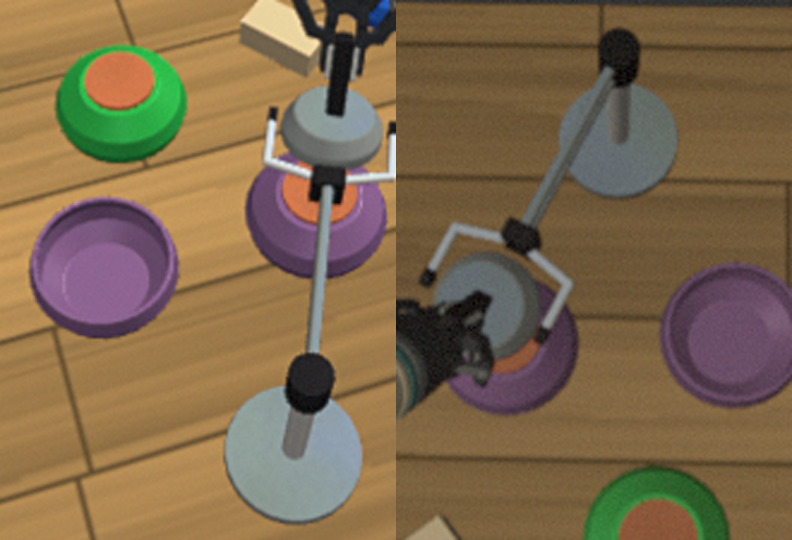

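The head is now over the purple upside-down bowl: fork ends at (428,277) and (543,334) in the right half, with the foot partly showing beneath. Next I'll tip it level, release, back off and check.

Run:
```python
from m import *
from cell import robot
a=-.447
for th in(.14,.07,0): robot.move_straight(*tool([*P,a,th],1,0),feed=30)
o=robot.get_obs();print(o["time"],np.round(o["force"],1),np.round(o["ft_torque"],2))
robot.move_gripper(60)
robot.move_straight(tool([*P,a,0],1,110)[0],feed=150)
o=robot.get_obs();c=robot.capture("wrist")
M=np.eye(4);M[:3,:3]=R.from_quat(o["tool_rot"]).as_matrix();M[:3,3]=o["eef_pos"]
W=np.linalg.inv(M@np.array(c["hand_eye"]));c["rvec"]=cv2.Rodrigues(W[:3,:3])[0];c["tvec"]=W[:3,3]
print(o["time"],np.array(c["hand_eye"]).round(2))
# side-view options: camera at dist L from head centre on -y side, looking along +y of head
He=np.array(c["hand_eye"]);ctr,y,_,_=model([*P,a,0],1)
best=[]
for L in(200,250,300):
  for el in(0,.2,.35):
   for yaw in(-.5,-.25,0,.25,.5):
    v=R.from_euler('z',yaw).apply(y);look=np.cos(el)*v-np.sin(el)*np.array([0,0,1])
    pos=ctr-L*look
    for roll in(0,1.571,3.1416,-1.571):
      xr=np.cross(look,[0,0,1]);xr/=np.linalg.norm(xr);yr=np.cross(look,xr)
      x2=np.cos(roll)*xr+np.sin(roll)*yr;y2=np.cross(look,x2)
      Cm=np.eye(4);Cm[:3,:3]=np.c_[x2,y2,look];Cm[:3,3]=pos
      Tm=Cm@np.linalg.inv(He);j=robot.solve_ik(Tm[:3,3],R.from_matrix(Tm[:3,:3]).as_quat())
      if j is not None: best.append((L,el,yaw,roll,Tm[:3,3].round(),np.round(j,2)))
print(len(best));[print(b) for b in best[:12]]
S={n:robot.capture(n) for n in("scene","top")};S["w"]=c;pickle.dump(S,open("c3.pkl","wb"))
f=lambda i,k:cv2.resize(i,None,fx=k,fy=k,interpolation=cv2.INTER_CUBIC)
cv2.imwrite("pics/g3.png",np.hstack([f(c["color"][60:260,180:380],2),f(S["top"]["color"][75:208,190:323],3)[:400,:400]])[...,::-1])
```

```text
9.3667 [-5.4  2.3  7.8] [ 0.43  1.25 -0.06]
10.7167 [[  -0.     -0.96   -0.3    75.66]
 [   1.     -0.     -0.      0.46]
 [   0.     -0.3     0.96 -143.54]
 [   0.      0.      0.      1.  ]]
164
(200, 0, -0.5, 0, array([601., 107., 185.]), array([-0.5 ,  1.08,  2.49,  1.85,  2.02, -2.  ]))
(200, 0, -0.5, 3.1416, array([601., 107., 245.]), array([-0.51,  0.26,  2.34,  1.8 ,  1.09,  2.12]))
(200, 0, -0.25, 0, array([607., 100., 185.]), array([-0.58,  0.98,  2.28,  1.65,  1.88, -1.69]))
(200, 0, -0.25, 1.571, array([585., 119., 215.]), array([-0.52,  0.68,  2.59,  2.04,  1.63, -0.12]))
(200, 0, -0.25, 3.1416, array([608.,  99., 245.]), array([-0.58,  0.35,  2.16,  1.48,  1.26,  2.23]))
(200, 0, -0.25, -1.571, array([631.,  80., 215.]), array([-0.61,  0.71,  1.96,  1.38,  1.67, -2.67]))
(200, 0, 0, 0, array([616.,  94., 185.]), array([-0.58,  0.95,  2.05,  1.48,  1.89, -1.43]))
(200, 0, 0, 1.571, array([589., 107., 215.]), array([-0.62,  0.64,  2.37,  1.69,  1.56,  0.13]))
(200, 0, 0, 3.1416, array([617.,  94., 245.]), array([-0.58,  0.45,  1.96,  1.27,  1.44,  2.31]))
(200, 0, 0, -1.571, array([643.,  81., 215.]), array([-0.55,  0.78,  1.71,  1.25,  1.81, -2.53]))
(200, 0, 0.25, 0, array([625.,  91., 185.]), array([-0.54,  0.97,  1.82,  1.36,  1.97, -1.21]))
(200, 0, 0.25, 1.571, array([596.,  97., 215.]), array([-0.63,  0.66,  2.13,  1.44,  1.62,  0.34]))Traceback (most recent call last):
  File "<stdin>", line 29, in <module>
    return _nx.concatenate(arrs, 1, dtype=dtype, casting=casting)
           ~~~~~~~~~~~~~~~^^^^^^^^^^^^^^^^^^^^^^^^^^^^^^^^^^^^^^^
ValueError: all the input array dimensions except for the concatenation axis must match exactly, but along dimension 0, the array at index 0 has size 400 and the array at index 1 has size 399
```

Run:
```python
from m import *
from cell import robot
a=-.447
S=pickle.load(open("c3.pkl","rb"));He=np.array(S["w"]["hand_eye"]);ctr,y,_,_=model([*P,a,0],1)
def side(L,el=0.):
    look=np.cos(el)*y-np.sin(el)*np.array([0,0,1]);xr=np.cross(look,[0,0,1]);xr/=np.linalg.norm(xr);yr=np.cross(look,xr)
    Cm=np.eye(4);Cm[:3,:3]=np.c_[-xr,-yr,look];Cm[:3,3]=ctr-L*look
    T=Cm@np.linalg.inv(He);return T[:3,3],R.from_matrix(T[:3,:3]).as_quat()
print([(L,robot.solve_ik(*side(L)) is not None) for L in(300,350,400)])
robot.move_pose([450,0,420],robot.get_obs()["tool_rot"])
robot.move_pose(*side(350))
robot.wait(.2)
o=robot.get_obs();c=robot.capture("wrist")
M=np.eye(4);M[:3,:3]=R.from_quat(o["tool_rot"]).as_matrix();M[:3,3]=o["eef_pos"]
W=np.linalg.inv(M@He);c["rvec"]=cv2.Rodrigues(W[:3,:3])[0];c["tvec"]=W[:3,3]
S={"side":c,"top":robot.capture("top"),"scene":robot.capture("scene")};pickle.dump(S,open("c4.pkl","wb"))
print(o["time"],np.round(o["force"],1),proj(c,np.array([ctr])),proj(c,np.array([ctr+[0,0,50]])))
f=lambda i,k:cv2.resize(i,None,fx=k,fy=k,interpolation=cv2.INTER_CUBIC)
cv2.imwrite("pics/side.png",f(c["color"][::-1,::-1],10/7)[...,::-1])
cv2.imwrite("pics/top4.png",np.hstack([f(S["top"]["color"][70:220,190:340],2.6),f(S["scene"]["color"][160:310,265:415],2.6)])[...,::-1])
```

```text
[(300, True), (350, True), (400, True)]
14.7917 [ 0.6  1.1 -0.5] [[281.46887322 208.10133159]] [[281.44962516 253.48686587]]
```

View pics/side.png

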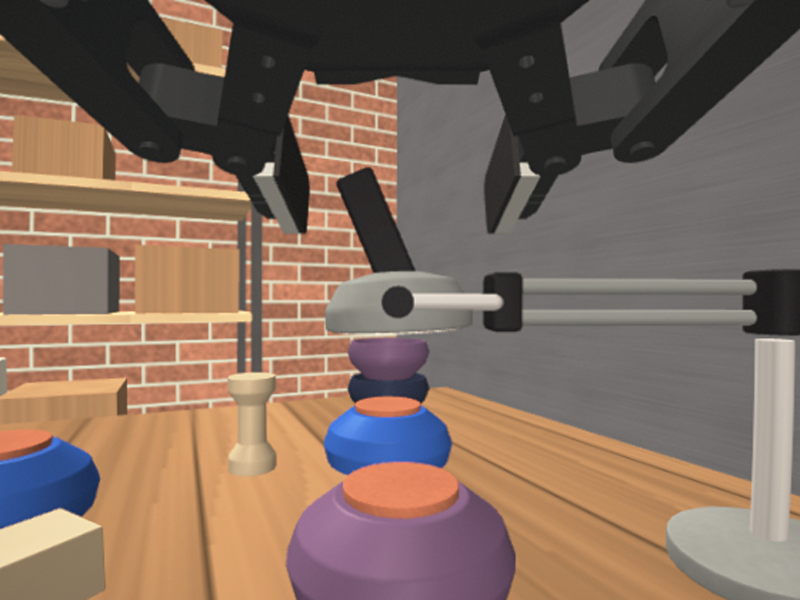

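View pics/top4.png

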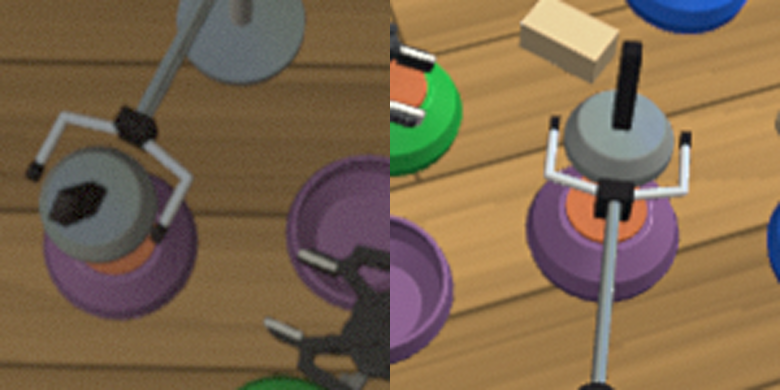

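The side view shows the head almost level. Its white face's lower edge runs from about (327,332) to (470,326), and the foot at (401,489) lies under the hub at (398,301). I'll put numbers on it.

Run:
```python
from m import *
S=pickle.load(open("c4.pkl","rb"));C0=pickle.load(open("c0.pkl","rb"))
T,Sc,W=S["top"],S["scene"],S["side"]
f=lambda x,y:np.array([190+x/2.6,70+y/2.6]); g=lambda x,y:np.array([265+x/2.6,160+y/2.6])
print("head top",(at_z(T,f(33,172),215)+at_z(T,f(159,233),215))/2,"scene",(at_z(Sc,g(165,122),215)+at_z(Sc,g(296,138),215))/2)
print("disc", [at_z(Sc,g(229,136),215)])
sp=lambda x,y:np.array([559-x*.7,419-y*.7])
print("foot side",at_z(W,sp(401,489),76))
# foot/bowl by colour, before the swing (unoccluded) and after
for n in("top","scene"):
  for nm,c in(("before",C0[n]),("after",S[n])):
    h=cv2.cvtColor(c["color"],cv2.COLOR_RGB2HSV)
    pm=cv2.inRange(h,(130,50,40),(165,255,255))
    for P0,k in(([634,130,76],'inv'),([641,-141,60],'up')):
      u=proj(c,np.array(P0))[0]
      m=np.zeros_like(pm);cv2.circle(m,tuple(int(v) for v in u),42,255,-1)
      q=cv2.inRange(h,(3,130,60),(15,255,255))&m if k=='inv' else pm&m
      M=cv2.moments(q,True);b=cv2.boundingRect(q);print(n,nm,k,at_z(c,(M['m10']/M['m00'],M['m01']/M['m00']),76)[:2].round(1),b)
# head tilt in side view: lines in a straight-up image
im=cv2.cvtColor(cv2.resize(W["color"][::-1,::-1],(800,600),interpolation=cv2.INTER_CUBIC),cv2.COLOR_RGB2GRAY)
for y0,y1,x0,x1 in((165,275,335,415),):
  r=[]
  for y in range(195,262,6):
    row=im[y,325:430]<60; xs=np.where(row)[0]+325; r.append((y,xs.min(),xs.max()))
  r=np.array(r);print("handle slopes",np.polyfit(r[:,0],r[:,1],1)[0],np.polyfit(r[:,0],r[:,2],1)[0])
def hs(th):
  c,y,d,g=model([*P,-.447,th],1);X=np.cross(y,d)
  out=[]
  for e in[(-15,-10),(15,-10),(-15,10),(15,10)]:
    q=[sp_inv for sp_inv in (559-proj(W,np.array([g-30*d+e[0]*X+e[1]*y,g+25*d+e[0]*X+e[1]*y])))/.7]
    q=np.array(q);q[:,1]-=200; out.append((q[1,0]-q[0,0])/(q[1,1]-q[0,1]))
  return np.round(out,3)
for th in(-.04,0,.04,.08):print(th,hs(th))
cv2.imwrite("pics/z5.png",cv2.resize(W["color"][::-1,::-1][175:245,215:345,::-1],None,fx=6,fy=6,interpolation=cv2.INTER_CUBIC))
```

```text
head top [632.36239799 131.30902172 215.        ] scene [630.84481118 134.67363387 215.        ]
disc [array([637.33411477, 130.73937676, 215.        ])]
foot side [629.55910042 113.96637729  76.        ]
top before inv [635.4 130.8] (193, 119, 73, 75)
top before up [ 639.3 -144.9] (304, 130, 57, 59)
top after inv [611.5 114.1] (198, 126, 75, 49)
top after up [ 651.3 -137.3] (300, 130, 61, 59)
scene before inv [637.3 129.6] (318, 208, 46, 46)
scene before up [ 656.2 -142.1] (228, 242, 61, 59)
scene after inv [646.2 120.3] (333, 228, 31, 25)
scene after up [ 656.2 -142.1] (228, 242, 61, 59)
handle slopes 0.42307692307692274 0.4242424242424241
-0.04 [0.33  0.332 0.33  0.332]
0 [0.375 0.378 0.375 0.377]
0.04 [0.422 0.424 0.422 0.424]
0.08 [0.47  0.472 0.47  0.472]
```

View pics/z5.png

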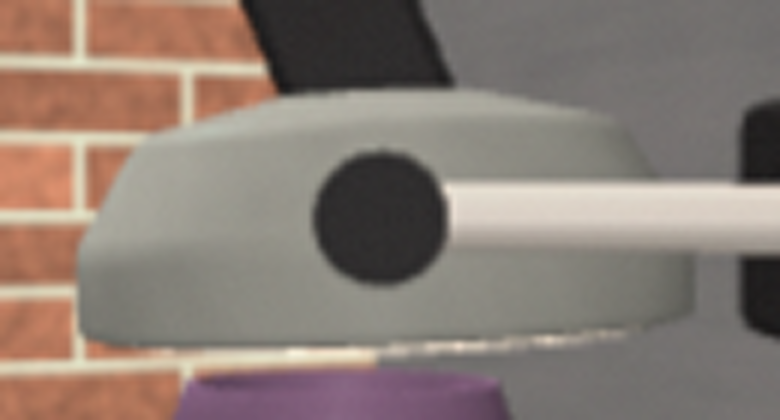

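The handle slope reads 0.423, which matches a residual tip of +0.04 rad, and the rim agrees. The centring is within about 3 mm. I'll regrip, take out the tip and look again.

Run:
```python
from m import *
from cell import robot
a=-.447
q0=robot.get_obs(); 
robot.move_pose([450,0,420],tool([*P,a,.04],1,0)[1])
robot.move_pose(*tool([*P,a,.04],1,100))
print(robot.move_straight(*tool([*P,a,.04],1,0),feed=130,stop_force=15))
robot.move_gripper(0,70)
robot.move_straight(*tool([*P,a,-.006],1,0),feed=20)
robot.wait(.2)
robot.move_gripper(60)
robot.move_straight(tool([*P,a,0],1,110)[0],feed=150)
robot.move_pose([450,0,420],robot.get_obs()["tool_rot"])
robot.move_pose(q0["eef_pos"],q0["tool_rot"]);robot.wait(.2)
o=robot.get_obs();W=robot.capture("wrist");print(o["time"],np.round(np.array(o["eef_pos"])-q0["eef_pos"],2))
im=cv2.cvtColor(cv2.resize(W["color"][::-1,::-1],(800,600),interpolation=cv2.INTER_CUBIC),cv2.COLOR_RGB2GRAY)
r=[]
for y in range(195,262,6):
  xs=np.where(im[y,325:430]<60)[0]+325; r.append((y,xs.min(),xs.max()))
r=np.array(r);print("slopes (level .376)",np.polyfit(r[:,0],r[:,1],1)[0],np.polyfit(r[:,0],r[:,2],1)[0])
old=pickle.load(open("c4.pkl","rb"))["side"]["color"]
new=W["color"]; hub=lambda i:np.array(cv2.moments((cv2.cvtColor(i[::-1,::-1],cv2.COLOR_RGB2GRAY)[195:228,262:294]<60).astype(np.uint8),True)["m10"])/cv2.moments((cv2.cvtColor(i[::-1,::-1],cv2.COLOR_RGB2GRAY)[195:228,262:294]<60).astype(np.uint8),True)["m00"]
print("hub",hub(old),hub(new))
T=robot.capture("top");up=np.vstack([cv2.resize(new[::-1,::-1][100:420,160:420],None,fx=1.5,fy=1.5)]);t=cv2.resize(T["color"][60:220,180:340],(480,480))
cv2.imwrite("pics/end.png",np.hstack([up,t])[:,:800,::-1])
```

```text
False
25.7667 [-0.01  0.21  0.18]
slopes (level .376) 0.37470862470862343 0.38170163170163196
hub 15.923295454545455 15.948424068767908
```

View pics/end.png

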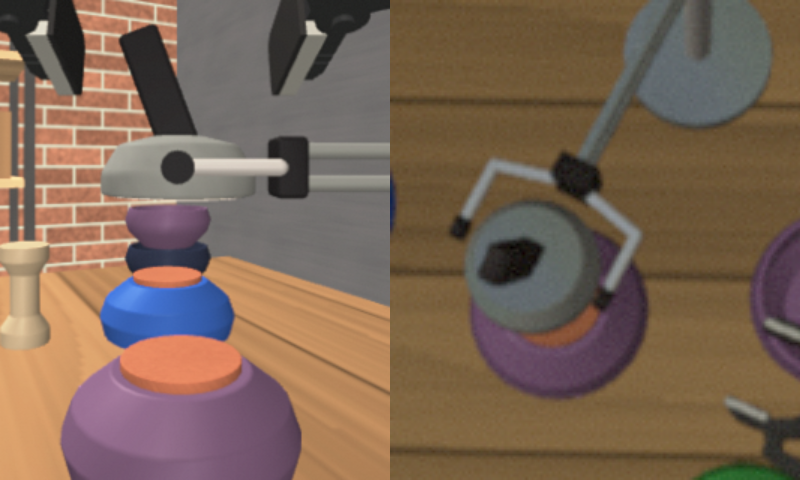

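The head is level: its lower edge is flat and the handle slope of 0.378 compares with 0.376 for level. Its hub at (178,166) sits over the foot centre at (181,363), and the robot is clear of everything.

```bash
python3 -c "
from cell import robot
print(robot.finish_job())"
```

```text
the job is handed in; nothing more can be done
None
```

The lamp head is level and centred to within about 3 mm over the upside-down purple bowl, let go, with no sign in the pictures that either bowl was shifted; I handed the job in at about 26 s, and no verdict came back.

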